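Load the scan sled and hold it home

ROBOT

A 6-joint arm with a two-finger parallel gripper is mounted at the origin on the work surface. World frame = base frame: x ahead of the robot, y to its left, z up, the work surface at z = 0. Lengths are in m, angles in degrees, forces in N, time in s.
With the tool pointing down it reaches from about 0.4 to 0.825 m from the base axis. Payload 7 kg.
Tool frame: the origin (TCP) lies at the very end of the fingers, on their centre line; the grasp point (between the pads) lies 19 mm behind it (ctrl.grip_point_offset is the distance from the TCP to the grasp point, in m); x points along the fingers, z is the direction in which the jaws open and shut, and the axes are right-handed (so a half turn about x gives the same grasp; the last joint's range is limited). The gripper opens to 88 mm and grips with 3 to 60 N. Pads are 19 mm wide; open, the fingers measure 130 mm over their backs; the gripper's body (78 mm by 193 mm) begins 47 mm behind the grasp point.
Start: joints at [-46.92, 20.546, 0.682, 0, -70.136, -16.507], TCP at [0.302, -0.604, 0.196] pointing down, gripper open.
Joint ranges: [-176.03, 176.03], [-82.01, 121.73], [-58.28, 71.71], [-173.87, 95.51], [-174.79, -0.11], [-173.66, 173.66]. Speed limits (degrees/s): [136.94, 136.94, 172.46, 180, 180, 180].

INTERFACE

Orientations are given as [roll, pitch, yaw] about the fixed x, y, z axes, in that order (R = Rz(yaw) Ry(pitch) Rx(roll)).
In Python, from plant import get_obs, snapshot, calibration, close_job, ctrl gives the robot as it stands.
- The arm moves only by the tool move_arm, never from a script. Its argument "commands" is a list that holds one entry, the list of rows, each a list of 4 numbers: the shift along the tool's x, y, z in cm, then the turn about the tool's x in rad. In form: [[[dx, dy, dz, spin], ...]]. A call has 1 to 8 rows; each row shifts and turns the commanded pose from where the row before left it, along the tool's axes as they then stand; what a row does not reach is not made up. A row lasts 1/10 s, in which the tool goes at most 50 mm and 8.59 degrees, less where a joint would pass 70% of its speed; a pose out of reach is approached as far as the arm can. A call with a gripper value outside its range is refused whole. "jaw" is the finger opening in cm, from 0 to 8.76, set as the call begins (left out, the last holds). The fingers move at their own pace and stop on an object; the grip force is fixed at half the most. Time passes only in rows, so rows that do not move let the fingers close. It gives the time, the measured TCP pose, the force and the opening at its end, in the units of the state.
- get_obs(): the state, without advancing time (a new reading comes with each control period).
- snapshot(name): name is "scene" or "top" or "wrist"; returns (picture, depth): 480x640x3 uint8, red, green, blue; 480x640 float32, m along the optical axis (not along the pixel's ray), 0 where there is no reading.
- calibration(name): a dict with "mtx" (3x3 intrinsics, pixels), "T" (4x4, takes a point from camera to world coordinates); the wrist camera has in their place "tool_from_camera" (4x4, takes a point from camera to tool coordinates, whose origin is the TCP and whose axes are the tool frame's). Camera axes: x right, y up, looking along -z (the intrinsics and any distortion apply to the point x, -y, -z); pixel columns grow to the right and rows downward; lengths in m; the calibration is good to about 2 mm. A picture is of the moment at which its call begins: read the wrist's pose just before it. calibration takes no time and is no camera call.
- close_job(): hands the job in, once; it reports no verdict.
The state is a dict: "clock": time; "joint_pos": joint angles; "qvel": joint speeds; "tau": joint torques, N m; "tool_pos": TCP position; "orientation": TCP orientation; "force": force on the tool from outside, world axes, zero at the start; "moment": the same for the moment, N m; "opening": finger opening in m.
Only numpy, scipy, OpenCV 4.12 (cv2) and the standard library are available. Lean on these libraries where they do the work, as an engineer would, in place of code of your own. Each camera call takes 0.05 s, during which the arm holds its last target. There are 200 camera calls.

TASK

Set the violet printed hub upright in the square well of the grey sled on the scan bench and let go of it, while the sled is still drawn out. Then close the sled by its yellow handle: push it along its rails against the sprung brass plunger until it is fully home on the red stops, and finish while still holding it there with a steady push of about 20 N (the spring throws it back if you let go; do not ram it). Leave the white hub, the orange bracket and the caliper where they are.

Things in the scene. Friction and masses are not known exactly. Their poses are not given: they have to be found in the camera images.
- hub_center (a point): the violet 3D-printed hub, about 0.09 kg: a square flange 48 x 48 mm and 8 mm thick with a round boss 30 mm in diameter on its middle, 46 mm tall in all, standing upright on the table. This point is on its axis, half-way up (23 mm above the underside); x and y run along the flange's sides, z up the boss
- hub: the same violet hub; origin at the centre of its underside
- sled: the loose grey sled, about 0.6 kg, lying between the rails of the scan bench, free to slide along them with 1.5 mm of play each side: a tray 200 mm long (x), 90 mm wide (y), 8 mm thick, with an upright nose plate 34 mm tall over all at its front (+x) end. Origin at the centre of its underside; x points along the rails towards the stops
- sled_handle (a point): grip point of the sled's yellow handle, an upright plate 16 mm thick (x), 40 mm wide (y), rising 45 mm above the tray; the point is at its middle, 25 mm above the tray's top and 20 mm below the handle's top. It stands 115 mm behind the well's centre; same axes as the sled
- sled_well (a point): centre of the floor of the sled's square well, at the height of the tray's top: 54 x 54 mm inside, walled by a black rim 6 mm high and 5 mm thick, sides along the sled's x and y. It takes the hub's flange with 3 mm to spare each side, any quarter turn
- sled_nose (a point): middle of the front (+x) face of the sled's nose plate, the face that meets the plunger and then the stops; 185 mm ahead of the handle point
- scan_bench: the fixed scan bench on the table: an aluminium bed 350 x 140 mm, 10 mm thick, with two dark rails along its x (tops 22 mm above the table, inner faces 46.5 mm either side of the middle) and a black scan head with two eyes, 85 mm tall, at its far end. Origin on the table under the middle of the sled's track; x is the closing direction, z up
- stop: the two fixed red stop blocks (each 30 mm wide, 34 mm tall above the bed, 60 mm apart centre to centre) either side of the plunger. Origin on the bed, midway between them, in the plane of the faces that the nose meets: the sled is home when the nose is in this plane
- plunger (a joint): travel of the brass plunger, m: 0 when fully out (its tip 14 mm in front of the stop faces), 0.014 when the sled is home on the stops. Its spring pushes back with 3.6 N at first touch and 10 N at the stops; sliding friction of the loaded sled adds only about 1 N
- white_hub_center (a point): bystander: a white hub with a round 58 mm flange, 46 mm tall; the point is on its axis, half-way up
- bracket: bystander: an orange L-shaped bracket 55 x 36 mm, 45 mm tall; origin at the centre of its underside
- caliper: bystander: a steel caliper 200 mm long lying flat; origin at the middle of its underside, x along it
Not all that is in view belongs to the job. Of the things that look like the hub, the middle-sized one is meant.

How it is judged (in metres and radians):
On the way:
1. the violet hub sits upright in the sled's well, let go, with the sled still drawn out (nose clear of the stops by 20 mm or more) (horizontal distance between hub_center and sled_well below 0.006 m and z of hub_center in the frame of sled_well between 0.019 and 0.026 m and angle between hub_center's own z axis and vertical below 0.08 rad and contact force between the fingers and hub below 0.3 N and linear speed of each of hub, sled below 0.02 m/s and x of sled_nose in the frame of stop below -0.02 m), for 0.3 s.
At the end, for the whole second after the job is handed in: Hub upright in the well, within 6 mm of its centre, untouched by the fingers and at rest; sled at rest with its nose within 3 mm of the stop faces, plunger in by over 11 mm, sled bearing on the stops with 2 to 45 N, robot still pushing it (over 1 N) (horizontal distance between hub_center and sled_well below 0.006 m and z of hub_center in the frame of sled_well between 0.019 and 0.026 m and angle between hub_center's own z axis and vertical below 0.08 rad and contact force between the fingers and hub below 0.3 N and linear speed of each of hub, sled below 0.02 m/s and x of sled_nose in the frame of stop above -0.003 m and value of joint plunger above 0.011 m and contact force between sled and stop between 2 and 45 N and contact force between any of the fingers, the arm and sled above 1 N); the arm keeps its last pose, push and grip.
It fails at once if a bystander (white hub, bracket, caliper) is moved by more than 20 mm (distance of any of white_hub_center, bracket, caliper from where it was at the start of the episode above 0.02 m).
It fails at once if the sled is rammed into the stops (over 80 N) (contact force between sled and stop above 80 N).
It also fails if it takes over 50 s, if anything falls off the work surface, if the arm or the gripper's body presses on something with over 40 N, if the wrist force passes 120 N, or if a joint passes its speed limit or range.

## Working session

There is one attempt and no reset: what is moved stays moved. The work goes in short steps, Python scripts to look and compute and a tool call to move; the robot and the scene stay as the last step left them, time stands still between calls to the robot, and variables do not carry over. Pictures are saved under pics/ and viewed, about 8 in all and at most 12, crops included, and the job is handed in when it is done.

Besides the shell and the picture viewer there is one more tool, called by a JSON object that holds its "name" and its "arguments", one argument or row to a line. move_arm: Moves the arm, as the interface text tells. Its arguments: {"type":"object","properties":{"commands":{"type":"array"},"jaw":{"type":"number"}},"required":["commands"]}

```bash
mkdir -p pics
cat > h.py <<'E'
import numpy as np, cv2
from scipy.spatial.transform import Rotation as R
from plant import get_obs, snapshot, calibration, close_job, ctrl
def Ttool(o):
    T=np.eye(4);T[:3,:3]=R.from_euler('xyz',o['orientation'],degrees=True).as_matrix();T[:3,3]=o['tool_pos'];return T
def snap(n,tag):
    o=get_obs();p,d=snapshot(n);c=calibration(n)
    T=c['T'] if 'T' in c else Ttool(o)@np.array(c['tool_from_camera'])
    cv2.imwrite(f'pics/{tag}.png',p[...,::-1]);np.savez(f'pics/{tag}.npz',p=p,d=d,T=T,K=c['mtx']);return tag
def cloud(tag):
    z=np.load(f'pics/{tag}.npz');d=z['d'];K=z['K'];v,u=np.mgrid[:480,:640]
    P=np.stack([(u-K[0,2])/K[0,0]*d,-(v-K[1,2])/K[1,1]*d,-d,np.ones_like(d)],-1)@z['T'].T
    P=P[...,:3];P[d==0]=np.nan;return z['p'],P
E
python3 - <<'E'
from h import *
o=get_obs();print(o);print(Ttool(o)); print(calibration('top').keys())
for n in('top','scene'): snap(n,n+'0')
a=cv2.imread('pics/top0.png');b=cv2.imread('pics/scene0.png')
E
```

```text
{'clock': 0.0, 'joint_pos': array([-4.69194563e+01,  2.05896723e+01,  6.33365040e-01, -2.19149018e-02,
       -7.01359442e+01, -1.65097719e+01]), 'qvel': array([-0.0675185 , -0.02024835,  0.01366622, -0.02681674,  0.07895502,
        0.03088375]), 'tau': array([ 7.45779507e-04, -5.82715845e+01,  2.93058068e+01,  6.99703261e+00,
        6.98031407e-03, -1.52005596e-04]), 'tool_pos': array([ 0.30169356, -0.60321041,  0.19513388]), 'orientation': array([  3.92275252,  89.90547546, 120.48606121]), 'force': array([ 0.30561022, -0.43516578,  0.85966881]), 'moment': array([-0.00429667, -0.04540579, -0.02325394]), 'opening': 0.08799316720996529}
[[-8.36972542e-04 -8.94440744e-01 -4.47185705e-01  3.01693557e-01]
 [ 1.42168820e-03 -4.47186474e-01  8.94439621e-01 -6.03210407e-01]
 [-9.99998639e-01  1.12862765e-04  1.64589865e-03  1.95133882e-01]
 [ 0.00000000e+00  0.00000000e+00  0.00000000e+00  1.00000000e+00]]
dict_keys(['mtx', 'T'])
```

View pics/top0.png

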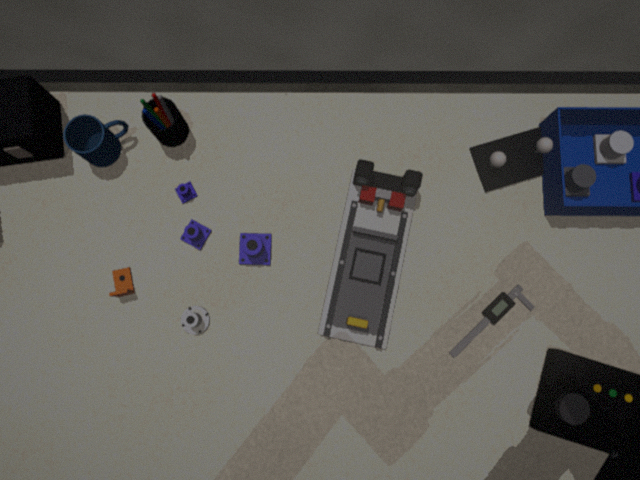

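View pics/scene0.png

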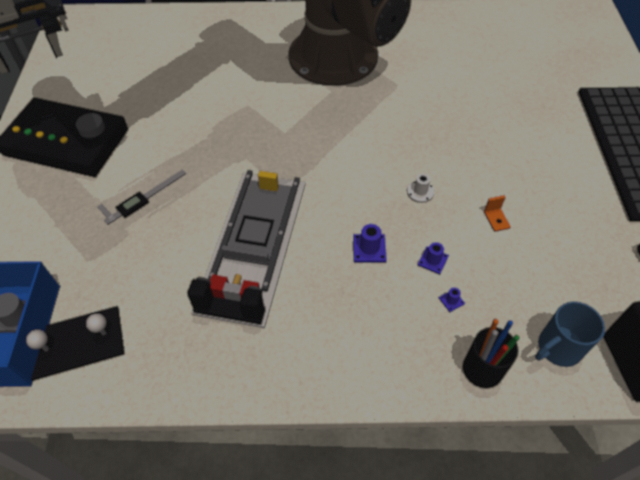

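Three violet hubs stand on the table in the top view: small at (186,191), middle at (196,234) and large at (255,249). A fourth violet thing lies in the blue bin at (636,185). The middle one should be the 48 mm hub, so I'll check its size and look at a crop. The sled's well is at about (367,266) and the handle at (357,323).

Run:
```python
from h import *
p,P=cloud('top0')
hsv=cv2.cvtColor(p,cv2.COLOR_RGB2HSV)
def comp(m,name,mina=30):
    n,l,s,c=cv2.connectedComponentsWithStats(m.astype(np.uint8))
    for i in range(1,n):
        if s[i,4]<mina: continue
        Q=P[l==i];Q=Q[~np.isnan(Q[:,0])]
        fl=Q[Q[:,2]<np.nanmin(Q[:,2])+.014]
        top=Q[Q[:,2]>Q[:,2].max()-.008]
        print(name,c[i].round(),s[i,4],'mean',Q.mean(0).round(4),'z',Q[:,2].min().round(4),Q[:,2].max().round(4),'topmean',top.mean(0).round(4),'rect',[np.round(x,3) for x in cv2.minAreaRect((Q[:,:2]*1000).astype(np.float32))])
H,S,V=[hsv[...,i].astype(int) for i in range(3)]
comp((H>115)&(H<140)&(S>100)&(V>40),'violet')
comp((H>20)&(H<35)&(S>140)&(V>80),'yellow')
comp(((H<5)|(H>174))&(S>140)&(V>80),'red')
a=cv2.resize(cv2.imread('pics/top0.png')[160:280,150:310],(800,600),interpolation=cv2.INTER_CUBIC);cv2.imwrite('pics/c1.png',a)
a=cv2.resize(cv2.imread('pics/top0.png')[150:360,300:440],(560,840)[:2],interpolation=cv2.INTER_CUBIC);cv2.imwrite('pics/c2.png',cv2.resize(a,(400,600)))
for u,v in [(367,266),(380,300),(340,262),(192,319),(122,280),(196,234),(193,231),(357,322)]:print((u,v),P[v,u].round(4))
```

```text
violet [635. 186.] 249 mean [ 0.7383 -0.7254  0.0145] z 0.0023 0.0256 topmean [ 0.7403 -0.727   0.0211] rect [array([ 737.861, -726.879]), array([60.289, 19.774]), np.float64(1.217)]
violet [186. 192.] 264 mean [0.7213 0.2009 0.016 ] z 0.0003 0.0382 topmean [0.7234 0.2039 0.0338] rect [array([723.324, 203.359]), array([36.036, 34.402]), np.float64(28.753)]
violet [195. 234.] 440 mean [0.6322 0.1766 0.0201] z 0.0004 0.0492 topmean [0.6338 0.1794 0.045 ] rect [array([634.525, 179.59 ]), array([47.471, 46.66 ]), np.float64(62.52)]
violet [255. 249.] 768 mean [0.6021 0.0549 0.0266] z 0.0047 0.0676 topmean [0.6044 0.0571 0.0616] rect [array([604.775,  56.852]), array([63.135, 62.585]), np.float64(88.197)]
yellow [357. 322.] 159 mean [ 0.4572 -0.1463  0.0616] z 0.0563 0.0661 topmean [ 0.4571 -0.1465  0.0618] rect [array([ 457.106, -146.743]), array([38.745, 14.855]), np.float64(78.413)]
yellow [597. 388.] 43 mean [ 0.3361 -0.6007  0.0476] z 0.0427 0.0512 topmean [ 0.336  -0.6005  0.0477] rect [array([ 335.818, -600.562]), array([14.091, 11.387]), np.float64(84.345)]
yellow [628. 398.] 43 mean [ 0.3184 -0.6576  0.0479] z 0.0438 0.0519 topmean [ 0.3183 -0.6576  0.048 ] rect [array([ 318.677, -657.427]), array([11.121, 12.783]), np.float64(83.513)]
red [368. 194.] 157 mean [ 0.711  -0.1718  0.043 ] z 0.0369 0.0471 topmean [ 0.7109 -0.1718  0.0431] rect [array([ 712.707, -170.543]), array([28.457, 27.688]), np.float64(81.973)]
red [397. 200.] 179 mean [ 0.7    -0.2293  0.0428] z 0.0381 0.0485 topmean [ 0.7    -0.2294  0.0432] rect [array([ 701.126, -229.402]), array([28.419, 29.662]), np.float64(79.025)]
(367, 266) [ 0.5693 -0.1709  0.0165]
(380, 300) [ 0.5013 -0.1966  0.0124]
(340, 262) [ 0.5767 -0.1163  0.0205]
(192, 319) [0.4615 0.1709 0.0474]
(122, 280) [0.5396 0.3255 0.0064]
(196, 234) [0.6283 0.1699 0.0452]
(193, 231) [0.6345 0.1764 0.0441]
(357, 322) [ 0.4572 -0.1468  0.0576]
```

View pics/c1.png

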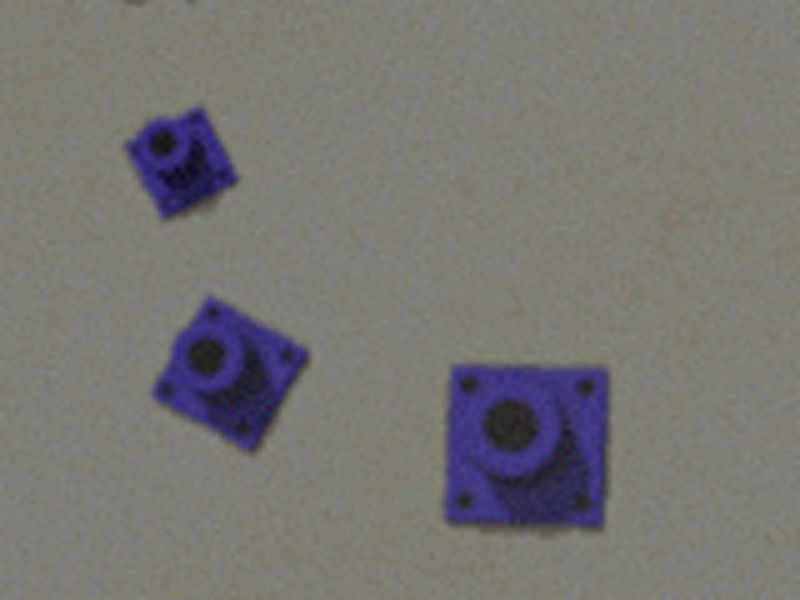

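View pics/c2.png

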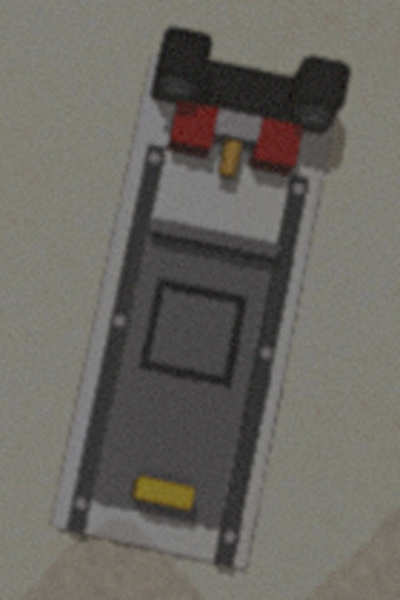

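The middle hub measures 47 mm across and about 46 mm tall, at (0.634, 0.179). Its neighbours measure 36 and 63 mm, so this is the one meant. The sled's heading is about -11.7° and its well is near (0.569, -0.171). On the way to the hub I'll stop above the well for a wrist view.

```bash
cat >> h.py <<'E'
def go(pos,jaw):
    """print total shift (cm, tool axes after the spin) and spin (rad) to TCP pos with jaw axis at yaw jaw (deg, mod 180)"""
    o=get_obs();T=Ttool(o);y=np.degrees(np.arctan2(T[1,2],T[0,2]));d=(jaw-y+90)%180-90
    s=-np.radians(d);e=T[:3,:3].T@(np.array(pos)-T[:3,3])*100
    T2=T[:3,:3]@R.from_rotvec([s,0,0]).as_matrix();e2=T2.T@(np.array(pos)-T[:3,3])*100
    print('yaw',y.round(2),'pos',T[:3,3].round(4),'force',o['force'].round(1),'open',round(o['opening'],4),'| before-spin shift',e.round(2),'spin',s.round(3),'after-spin shift',e2.round(2),'t',o['clock'])
E
python3 -c "
from h import *
print(calibration('wrist')['tool_from_camera'].round(3),calibration('wrist')['mtx'].round(1))
go([.55,-.17,.24],168.3)"
```

```text
[[ 0.     0.256 -0.967 -0.19 ]
 [-0.     0.967  0.256  0.07 ]
 [ 1.     0.     0.     0.   ]
 [ 0.     0.     0.     1.   ]] [[388.4   0.  325.9]
 [  0.  388.4 234.5]
 [  0.    0.    1. ]]
yaw 116.57 pos [ 0.3017 -0.6033  0.1952] force [ 0.6  0.6 -0. ] open 0.0873 | before-spin shift [ -4.45 -41.59  27.66] spin -0.903 after-spin shift [ -4.45 -47.47 -15.52] t 0.1
```

{"name": "move_arm", "arguments": {
  "commands": [
    [[-0.9,0,0,-0.15],[-0.9,0,0,-0.15],[-0.9,0,0,-0.15],[-0.9,0,0,-0.15],[-0.9,0,0,-0.15],[0,0,0,-0.15]]
  ]
}}

```text
clock: 0.7
tool_pos: [0.3021, -0.6041, 0.2421]
orientation: [132.3, 89.9, -59.2]
force: [0.4, 0.4, 0.6]
opening: 0.0877
```

{"name": "move_arm", "arguments": {
  "commands": [
    [[0,-4,-1.3,0],[0,-4,-1.3,0],[0,-4,-1.3,0],[0,-4,-1.3,0],[0,-4,-1.3,0],[0,-4,-1.3,0],[0,-4,-1.3,0],[0,-4,-1.3,0]]
  ]
}}

```text
clock: 1.5
tool_pos: [0.4698, -0.3102, 0.2409]
orientation: [-23.5, 90.0, 144.7]
force: [0.7, -0.6, -0.3]
opening: 0.0876
```

{"name": "move_arm", "arguments": {
  "commands": [
    [[0,-4,-1.3,0],[0,-4,-1.3,0],[0,-4,-1.3,0],[0,-3.5,-1.2,0],[0,0,0,0],[0,0,0,0]]
  ]
}}

```text
clock: 2.1
tool_pos: [0.5513, -0.1698, 0.2405]
orientation: [7.6, 89.9, 175.8]
force: [0.2, -0.8, 0.0]
opening: 0.0874
```

```bash
python3 -c "
from h import *
go([.57,-.17,.24],168.3);snap('wrist','w1')"
```

```text
yaw 168.25 pos [ 0.5513 -0.1698  0.2405] force [ 0.2 -0.8  0. ] open 0.0874 | before-spin shift [ 0.05 -0.36 -1.83] spin -0.001 after-spin shift [ 0.05 -0.36 -1.84] t 2.1
```

View pics/w1.png

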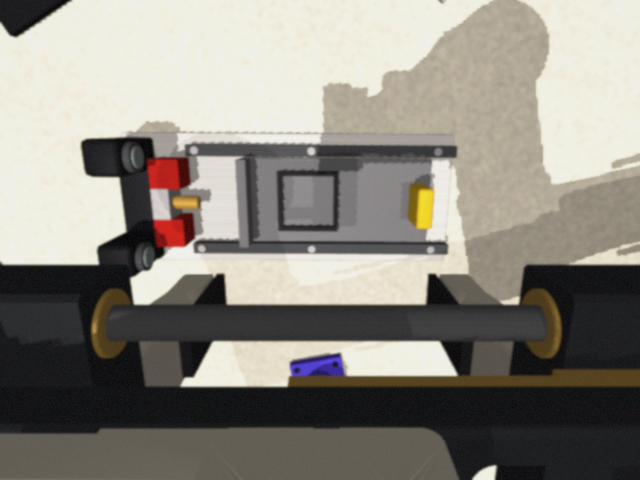

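The wrist view shows the whole sled. The well's rim is about (277..339, 170..231), the handle is at (421,206), the red stops at (170,172) and (172,232), and the plunger tip is near (199,203). Next I'll compute positions from these.

Run:
```python
from h import *
p,P=cloud('w1');z=np.load('pics/w1.npz');K=z['K'];T=z['T']
def ray(u,v,h):
    d=T[:3,:3]@np.array([(u-K[0,2])/K[0,0],-(v-K[1,2])/K[1,1],-1]);c=T[:3,3];return c+d*(h-c[2])/d[2]
g=cv2.cvtColor(p,cv2.COLOR_RGB2GRAY)
print('tray z',np.nanmedian(P[190:215,350:400,2]),'well z',np.nanmedian(P[185:215,295:325,2]),'hand',np.nanmedian(P[200:214,420:430,2]))
m=np.zeros_like(g);m[165:237,270:346]=g[165:237,270:346]<75
n,l,s,c=cv2.connectedComponentsWithStats(m);i=1+s[1:,4].argmax();v,u=np.nonzero(l==i)
Q=np.array([ray(a,b,.024)[:2] for a,b in zip(u,v)],np.float32)
print('rim',s[i],cv2.minAreaRect(Q*1000))
hsv=cv2.cvtColor(p,cv2.COLOR_RGB2HSV);y=(hsv[...,0]>20)&(hsv[...,0]<32)&(hsv[...,1]>180);y[:,:400]=0;y[250:]=0
Q=P[y];t=Q[Q[:,2]>.058];print('handle top',t.mean(0),cv2.minAreaRect((t[:,:2]*1000).astype(np.float32)))
# nose plate edge, rails edges yaw
for a,b in [((195,149),(440,150)),((202,248),(440,248))]:
    A,B=ray(*a,.022),ray(*b,.022);d=A-B;print('rail',A.round(4),B.round(4),np.degrees(np.arctan2(d[1],d[0])))
for uv in [(170,172),(172,232)]:print('red',P[uv[1],uv[0]].round(4))
go([.634,.179,.24],152.5)
```

```text
tray z 0.019906779006960862 well z 0.019798223499419232 hand 0.06464436575079324
rim [ 277  165   69   66 1207] ((565.0949096679688, -173.8011474609375), (69.76581573486328, 70.70664978027344), 77.75888061523438)
handle top [ 0.45879757 -0.14905571  0.06418036] ((458.193603515625, -148.0399169921875), (38.454612731933594, 15.207466125488281), 77.534423828125)
rail [ 0.6711 -0.2477  0.022 ] [ 0.4244 -0.1952  0.022 ] -11.998772767052866
rail [ 0.6943 -0.1439  0.022 ] [ 0.4381 -0.0903  0.022 ] -11.801705365789562
red [ 0.6936 -0.2309  0.0461]
red [ 0.7103 -0.172   0.0457]
yaw 168.18 pos [ 0.5509 -0.1706  0.2407] force [-0.  -1.1 -0.1] open 0.0878 | before-spin shift [  0.06 -35.92  -0.97] spin 0.274 after-spin shift [  0.06 -34.84   8.77] t 2.15
```

{"name": "move_arm", "arguments": {
  "commands": [
    [[0,0,0,0.137],[0,0,0,0.137],[0,-4,1,0],[0,-4,1,0],[0,-4,1,0],[0,-4,1,0],[0,-4,1,0],[0,-4,1,0]]
  ]
}}

```text
clock: 2.95
tool_pos: [0.6091, 0.0699, 0.2413]
orientation: [-144.9, 90.0, 7.4]
force: [0.7, -0.8, 0.4]
opening: 0.0876
```

{"name": "move_arm", "arguments": {
  "commands": [
    [[1,-4,1,0],[1,-4,1,0],[1,-2.8,0.8,0],[0,0,0,0],[0,0,0,0]]
  ]
}}

```text
clock: 3.45
tool_pos: [0.6341, 0.1778, 0.2104]
orientation: [62.3, 89.9, -145.3]
force: [-0.3, -0.6, 0.2]
opening: 0.0879
```

Run:
```python
from h import *
go([.634,.179,.21],152.5);snap('wrist','w2')
p,P=cloud('w2');z=np.load('pics/w2.npz')
hsv=cv2.cvtColor(p,cv2.COLOR_RGB2HSV);H,S,V=[hsv[...,i].astype(int) for i in range(3)]
n,l,s,c=cv2.connectedComponentsWithStats(((H>115)&(H<140)&(S>90)&(V>30)).astype(np.uint8))
for i in range(1,n):
    if s[i,4]<500: continue
    Q=P[l==i];Q=Q[~np.isnan(Q[:,0])];t=Q[Q[:,2]>.038];f=Q[Q[:,2]<.014]
    print(s[i],'z',np.percentile(Q[:,2],[2,50,98]).round(4))
    for q in(t,f):
        if len(q)>50: print(len(q),np.median(q[:,2]),cv2.minAreaRect((q[:,:2]*1000).astype(np.float32)))
```

```text
yaw 152.42 pos [0.6341 0.1778 0.2104] force [-0.3 -0.6  0.2] open 0.0879 | before-spin shift [ 0.04 -0.1   0.07] spin -0.001 after-spin shift [ 0.04 -0.1   0.07] t 3.45
[ 247   27   90   96 4385] z [0.0111 0.0135 0.0648]
1666 0.06343672551713961 ((605.7798461914062, 57.8282585144043), (39.11943054199219, 39.336910247802734), 10.317337989807129)
2469 0.012560221567590346 ((605.1556396484375, 57.55159378051758), (63.9549560546875, 64.23389434814453), 89.50569152832031)
[ 302  181   47   47 1931] z [0.0081 0.0106 0.049 ]
656 0.04767338183005618 ((635.5535888671875, 180.05564880371094), (28.895166397094727, 28.81696319580078), 62.58018112182617)
1169 0.00979411413487008 ((635.0283203125, 180.10589599609375), (47.091129302978516, 47.26781463623047), 61.31953048706055)
[ 240  241   44   42 1044] z [0.006  0.0088 0.0374]
596 0.007673195488757445 ((724.2655639648438, 203.85804748535156), (35.724937438964844, 34.68247604370117), 28.69588851928711)
```

View pics/w2.png

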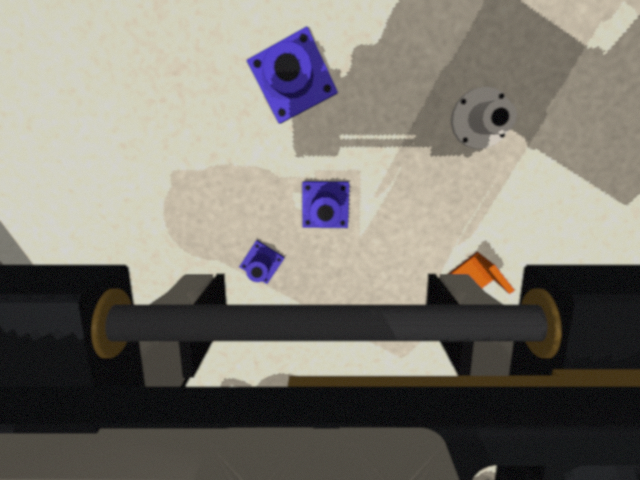

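Hub found at (326,205): flange 47 mm, axis at (0.635, 0.180), flange yaw 61.5° (equivalent to 151.5°). The large hub at (290,72), white hub at (483,117), small hub at (262,262) and bracket at (480,272) are all clear of the fingers. Descending to grip the boss.

{"name": "move_arm", "arguments": {
  "commands": [
    [[4,-0.2,0,0.016],[4,0,0,0],[4,0,0,0],[3,0,0,0],[2,0,0,0],[1.5,0,0,0],[1,0,0,0],[0,0,0,0]]
  ]
}}

```text
clock: 4.3
tool_pos: [0.6349, 0.1794, 0.0154]
orientation: [56.1, 89.9, -152.4]
force: [-0.1, -0.6, 0.7]
opening: 0.0877
```

{"name": "move_arm", "arguments": {
  "commands": [
    [[0,0,0,0],[0,0,0,0],[0,0,0,0],[0,0,0,0],[0,0,0,0],[0,0,0,0],[0,0,0,0],[0,0,0,0]]
  ],
  "jaw": 2.4
}}

```text
clock: 5.1
tool_pos: [0.6351, 0.1803, 0.016]
orientation: [63.4, 90.0, -145.0]
force: [0.7, -0.0, 0.3]
opening: 0.0293
```

Run:
```python
from h import *
go([.635,.18,.11],151.5);go([.570,-.172,.11],168)
```

```text
yaw 151.53 pos [0.6351 0.1803 0.016 ] force [ 0.7 -0.   0.3] open 0.0293 | before-spin shift [-9.4   0.03 -0.  ] spin 0.0 after-spin shift [-9.4   0.03 -0.  ] t 5.1
yaw 151.53 pos [0.6351 0.1803 0.016 ] force [ 0.7 -0.   0.3] open 0.0293 | before-spin shift [ -9.4   34.07 -11.07] spin -0.287 after-spin shift [-9.4  35.82 -0.96] t 5.1
```

Gripped, with the opening at 29 mm on the 30 mm boss. Lifting, then turning and moving over the well.

{"name": "move_arm", "arguments": {
  "commands": [
    [[-1,0,0,0],[-2.5,0,0,0],[-3,0,0,0],[-3,0,0,0],[-1,0,0,-0.095],[0,0,0,-0.096],[0,0,0,-0.096],[0,0,0,0]]
  ]
}}

```text
clock: 5.9
tool_pos: [0.6353, 0.1804, 0.1221]
orientation: [-139.0, 89.9, 29.0]
force: [0.1, 0.8, -0.2]
opening: 0.024
```

{"name": "move_arm", "arguments": {
  "commands": [
    [[0,3,0,0],[0,4.5,-0.1,0],[0,5,-0.1,0],[0,5,-0.1,0],[0,5,-0.2,0],[0,5,-0.2,0],[0,4.5,-0.1,0],[0,2.8,-0.1,0]]
  ]
}}

```text
clock: 6.7
tool_pos: [0.5704, -0.1646, 0.1216]
orientation: [131.6, 90.0, -60.7]
force: [0.5, 0.1, -0.0]
opening: 0.0245
```

{"name": "move_arm", "arguments": {
  "commands": [
    [[0,1,0,0],[0,0,0,0],[0,0,0,0]]
  ]
}}

```text
clock: 7.0
tool_pos: [0.5696, -0.1712, 0.1212]
orientation: [-155.1, 90.0, 12.8]
force: [0.1, 0.6, 0.0]
opening: 0.0238
```

Run:
```python
from h import *
go([.570,-.172,.11],168);snap('wrist','w3')
a=cv2.imread('pics/w3.png')[110:290,200:440];cv2.imwrite('pics/w3c.png',cv2.resize(a,(800,600),interpolation=cv2.INTER_CUBIC))
```

```text
yaw 167.89 pos [ 0.5696 -0.1712  0.1212] force [0.1 0.6 0. ] open 0.0238 | before-spin shift [ 1.12  0.07 -0.06] spin -0.002 after-spin shift [ 1.12  0.07 -0.06] t 7.0
```

View pics/w3c.png

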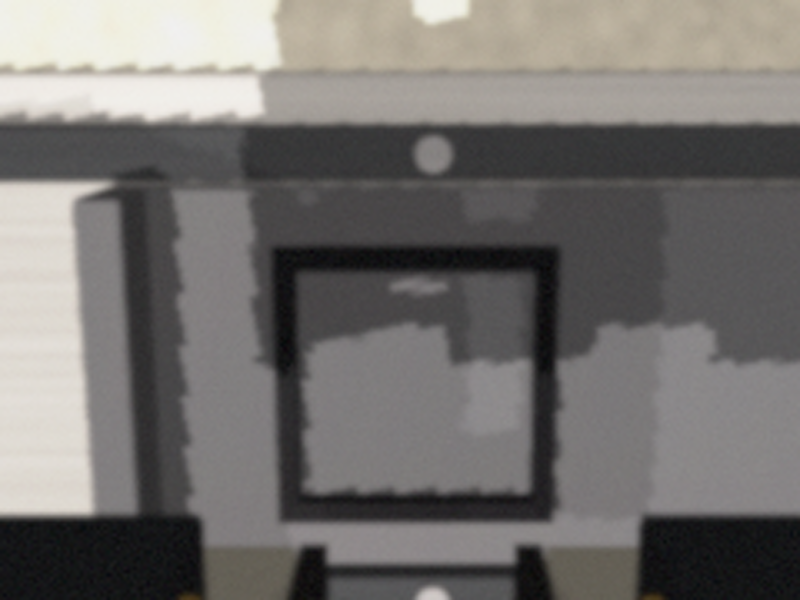

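The hub is not between the fingers. The jaw reached its commanded 2.4 cm, so the hub slipped during the lift; I'll command 0 next time for full grip. This picture shows the well clearly (crop rim outer corners (272,247), (560,247), (552,520), (280,520)), so I'll measure it, then look for the hub.

Run:
```python
from h import *
z=np.load('pics/w3.npz');K=z['K'];T=z['T']
def ray(u,v,h):
    d=T[:3,:3]@np.array([(u-K[0,2])/K[0,0],-(v-K[1,2])/K[1,1],-1]);c=T[:3,3];return c+d*(h-c[2])/d[2]
for h,C in((.024,[(272,247),(560,247),(552,520),(280,520)]),(.024,[(298,272),(535,272),(530,495),(302,495)])):
    Q=np.array([ray(200+x*.3,110+y*.3,h) for x,y in C]);e=Q[0]-Q[1]
    print('well c',Q.mean(0).round(4),'sides',np.linalg.norm(Q-np.roll(Q,1,0),axis=1).round(4),'yaw',np.degrees(np.arctan2(e[1],e[0])))
p,P=cloud('w3');print('z floor',np.nanmedian(P[220:250,300:350,2]))
snap('top','top1');p,P=cloud('top1')
hsv=cv2.cvtColor(p,cv2.COLOR_RGB2HSV);H,S,V=[hsv[...,i].astype(int) for i in range(3)]
n,l,s,c=cv2.connectedComponentsWithStats(((H>115)&(H<140)&(S>100)&(V>40)).astype(np.uint8))
for i in range(1,n):
    if s[i,4]>150:
        Q=P[l==i];print(c[i].round(),s[i,4],Q[:,2].max().round(3),cv2.minAreaRect((Q[:,:2]*1000).astype(np.float32)))
go([.634,.179,.21],151.5)
```

```text
well c [ 0.5694 -0.1706  0.024 ] sides [0.0642 0.064  0.0642 0.0639] yaw -12.131824637347762
well c [ 0.5693 -0.1709  0.024 ] sides [0.0524 0.0529 0.0524 0.0533] yaw -12.132753490789556
z floor 0.01969525571599018
[635. 186.] 264 0.027 ((737.872802734375, -727.56201171875), (20.17584228515625, 60.73130416870117), 86.99788665771484)
yaw 167.99 pos [ 0.5697 -0.1706  0.1212] force [ 0.1 -0.9 -0.4] open 0.0242 | before-spin shift [ -8.88 -35.53   0.98] spin 0.288 after-spin shift [ -8.88 -33.79  11.03] t 7.1
```

The well is now fixed at (0.5694, -0.1708), yaw -12.1°, with sides of 64 and 53 mm as expected. Going back to hover above the hub.

{"name": "move_arm", "arguments": {
  "commands": [
    [[-1,0,0,0.096],[-1,0,0,0.096],[-1,0,0,0.096],[-1,-5,1.6,0],[-1,-5,1.6,0],[-1,-5,1.6,0],[-1,-5,1.6,0],[-1,-5,1.6,0]]
  ],
  "jaw": 8.7
}}

```text
clock: 7.9
tool_pos: [0.6152, 0.073, 0.1985]
orientation: [-130.8, 90.0, 20.8]
force: [1.2, -0.6, -0.0]
opening: 0.0822
```

{"name": "move_arm", "arguments": {
  "commands": [
    [[-0.8,-5,1.6,0],[0,-3.8,1.4,0],[0,0,0,0],[0,0,0,0]]
  ]
}}

```text
clock: 8.3
tool_pos: [0.6299, 0.1606, 0.2049]
orientation: [55.3, 89.9, -153.1]
force: [-0.0, -0.3, -0.9]
opening: 0.0869
```

Run:
```python
from h import *
go([.634,.179,.21],151.5);snap('wrist','w4')
p,P=cloud('w4')
hsv=cv2.cvtColor(p,cv2.COLOR_RGB2HSV);H,S,V=[hsv[...,i].astype(int) for i in range(3)]
n,l,s,c=cv2.connectedComponentsWithStats(((H>115)&(H<140)&(S>90)&(V>30)).astype(np.uint8))
for i in range(1,n):
    if s[i,4]<500: continue
    Q=P[l==i];Q=Q[~np.isnan(Q[:,0])];t=Q[Q[:,2]>.038];f=Q[Q[:,2]<.014]
    print(s[i],'z',np.percentile(Q[:,2],[2,50,98]).round(4))
    for q in(t,f):
        if len(q)>50: print(len(q),np.median(q[:,2]),cv2.minAreaRect((q[:,:2]*1000).astype(np.float32)))
```

```text
yaw 151.65 pos [0.6299 0.1606 0.2049] force [-0.  -0.3 -0.9] open 0.0869 | before-spin shift [-0.51 -1.82  0.51] spin 0.003 after-spin shift [-0.51 -1.82  0.52] t 8.3
[ 250   46   90   96 4338] z [0.0111 0.0133 0.0648]
1608 0.06348339863036032 ((605.7384643554688, 57.6943244934082), (38.926753997802734, 39.48569869995117), 61.344764709472656)
2544 0.012588219219286212 ((605.3939819335938, 57.153873443603516), (63.417724609375, 63.24706268310547), 88.87511444091797)
[ 307  199   47   47 1955] z [0.0081 0.0106 0.049 ]
653 0.04774459786457608 ((634.9351196289062, 179.61863708496094), (27.729663848876953, 29.15070152282715), 61.1887092590332)
1158 0.009743328972409177 ((634.4373779296875, 180.27354431152344), (47.5891227722168, 47.4635009765625), 61.507911682128906)
[ 245  258   44   42 1060] z [0.0054 0.0087 0.0372]
604 0.00766586334351782 ((724.1492919921875, 203.58599853515625), (35.093441009521484, 34.725990295410156), 28.500438690185547)
```

View pics/w4.png

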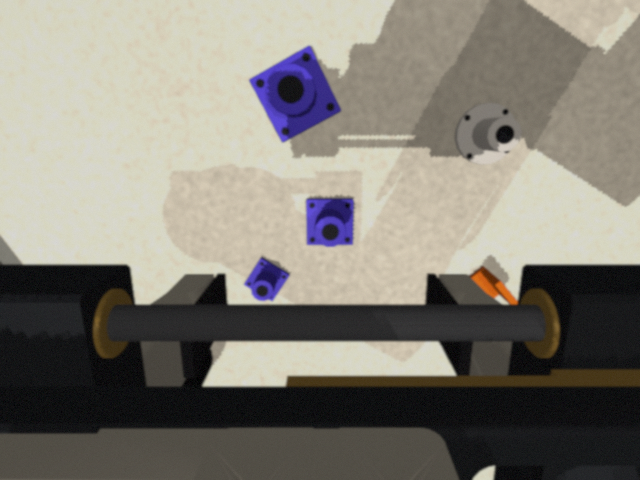

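The hub is still upright at (330,222), unmoved at (0.635, 0.180). Trying again with the jaw commanded fully shut.

{"name": "move_arm", "arguments": {
  "commands": [
    [[2,-1.95,0.47,0],[4,0,0,0],[4,0,0,0],[4,0,0,0],[2.5,0,0,0],[1.5,0,0,0],[0.95,0,0,0],[0,0,0,0]]
  ]
}}

```text
clock: 9.15
tool_pos: [0.6355, 0.1771, 0.0154]
orientation: [64.4, 89.9, -144.1]
force: [-0.1, 0.5, 0.4]
opening: 0.0872
```

{"name": "move_arm", "arguments": {
  "commands": [
    [[0,0,0,0],[0,0,0,0],[0,0,0,0],[0,0,0,0],[0,0,0,0],[0,0,0,0],[0,0,0,0],[0,0,0,0]]
  ],
  "jaw": 0
}}

```text
clock: 9.95
tool_pos: [0.6356, 0.1777, 0.0158]
orientation: [53.3, 90.0, -155.3]
force: [-0.1, 0.8, 0.6]
opening: 0.0282
```

{"name": "move_arm", "arguments": {
  "commands": [
    [[0,0,0,0],[0,0,0,0],[-0.5,0,0,0],[-1,0,0,0],[-1.5,0,0,0],[0,0,0,0]]
  ]
}}

```text
clock: 10.55
tool_pos: [0.6375, 0.1785, 0.0494]
orientation: [-128.0, 89.7, 23.5]
force: [0.9, -0.9, 1.0]
opening: 0.0004
```

The opening went to 0, so something is off. Checking where the hub is now.

Run:
```python
from h import *
go([.635,.180,.0155],151.5);snap('wrist','w5');snap('scene','s5')
p=cv2.imread('pics/s5.png');w=cv2.imread('pics/w5.png')
cv2.imwrite('pics/v5.png',np.vstack([cv2.resize(p[170:320,330:530],(400,300),interpolation=cv2.INTER_CUBIC),cv2.resize(w[:,:],(400,300))]))
```

```text
yaw 151.5 pos [0.6375 0.1785 0.0494] force [ 0.9 -0.9  1. ] open 0.0004 | before-spin shift [3.39 0.   0.3 ] spin 0.0 after-spin shift [3.39 0.   0.3 ] t 10.55
```

View pics/v5.png

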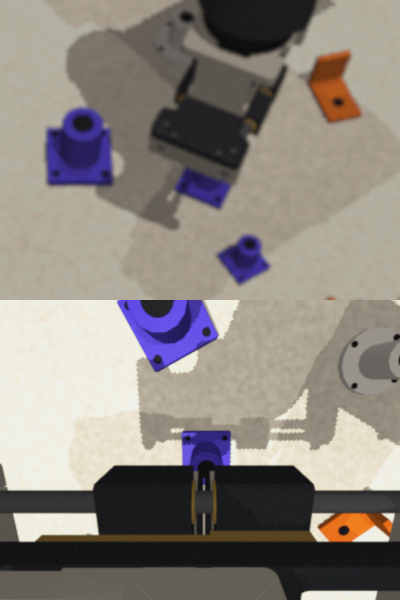

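The hub is upright and the shut fingers are just above it. The likely cause is that I lifted before the grip force had built up. I'll rise, open, come down again, and wait longer while checking the opening.

{"name": "move_arm", "arguments": {
  "commands": [
    [[-1,0,0,0],[0,0,0,0],[0,0,0,0],[0,0,0,0],[0,0,0,0],[0,0,0,0],[0,0,0,0],[0,0,0,0]]
  ],
  "jaw": 7
}}

```text
clock: 11.45
tool_pos: [0.6356, 0.1776, 0.0558]
orientation: [63.1, 90.0, -145.5]
force: [0.6, 0.7, 0.0]
opening: 0.0592
```

{"name": "move_arm", "arguments": {
  "commands": [
    [[0,0,0.2,0],[1,0,0,0],[1.5,0,0,0],[1.2,0,0,0],[0.8,0,0,0],[0,0,0,0],[0,0,0,0]]
  ]
}}

```text
clock: 12.15
tool_pos: [0.6339, 0.1785, 0.0105]
orientation: [74.3, 90.0, -134.2]
force: [0.3, -0.2, 1.1]
opening: 0.07
```

{"name": "move_arm", "arguments": {
  "commands": [
    [[0,0,0,0],[0,0,0,0],[0,0,0,0],[0,0,0,0],[0,0,0,0],[0,0,0,0],[0,0,0,0],[0,0,0,0]]
  ],
  "jaw": 0
}}

```text
clock: 12.95
tool_pos: [0.634, 0.1786, 0.011]
orientation: [-136.8, 90.0, 14.6]
force: [0.5, -0.2, 0.8]
opening: 0.0283
```

{"name": "move_arm", "arguments": {
  "commands": [
    [[0,0,0,0],[0,0,0,0],[0,0,0,0],[0,0,0,0]]
  ]
}}

```text
clock: 13.35
tool_pos: [0.634, 0.1787, 0.011]
orientation: [-132.5, 90.0, 19.0]
force: [1.2, -1.0, 1.2]
opening: 0.0284
```

Run:
```python
from h import *
go([.635,.180,.0155],151.5);snap('scene','s6')
p=cv2.imread('pics/s6.png');cv2.imwrite('pics/v6.png',cv2.resize(p[180:300,360:500],(700,600),interpolation=cv2.INTER_CUBIC))
```

```text
yaw 151.47 pos [0.634  0.1787 0.011 ] force [ 1.2 -1.   1.2] open 0.0284 | before-spin shift [-0.45 -0.16 -0.03] spin -0.0 after-spin shift [-0.45 -0.16 -0.03] t 13.35
```

Grip steady at 28.4 mm. Lifting slowly as a test.

{"name": "move_arm", "arguments": {
  "commands": [
    [[-0.1,0,0,0],[-0.2,0,0,0],[-0.2,0,0,0],[0,0,0,0]]
  ]
}}

```text
clock: 13.8
tool_pos: [0.6339, 0.1787, 0.0161]
orientation: [-119.6, 90.0, 31.8]
force: [0.1, 0.8, -0.9]
opening: 0.0282
```

{"name": "move_arm", "arguments": {
  "commands": [
    [[-0.3,0,0,0],[-0.4,0,0,0],[-0.3,0,0,0],[0,0,0,0]]
  ]
}}

```text
clock: 14.2
tool_pos: [0.6343, 0.1788, 0.0267]
orientation: [-125.0, 89.9, 26.4]
force: [0.2, -0.4, -0.9]
opening: 0.0281
```

Run:
```python
from h import *
go([.635,.180,.0155],151.5);snap('scene','s7')
p,P=cloud('s7')
hsv=cv2.cvtColor(p,cv2.COLOR_RGB2HSV);H,S,V=[hsv[...,i].astype(int) for i in range(3)]
for t in('scene0','s6','s7'):
    p,P=cloud(t);hsv=cv2.cvtColor(p,cv2.COLOR_RGB2HSV);H,S,V=[hsv[...,i].astype(int) for i in range(3)]
    n,l,s,c=cv2.connectedComponentsWithStats(((H>115)&(H<140)&(S>90)&(V>30)).astype(np.uint8))
    for i in range(1,n):
        if s[i,4]>40:
            Q=P[l==i];print(t,c[i].round(),s[i],np.nanmean(Q,0).round(4),np.nanpercentile(Q[:,2],[5,50,95]).round(4))
a=[cv2.resize(cv2.imread(f'pics/{t}.png')[190:300,380:490],(400,400),interpolation=cv2.INTER_CUBIC) for t in('s6','s7')]
cv2.imwrite('pics/v7.png',np.hstack(a))
```

```text
yaw 151.47 pos [0.6343 0.1788 0.0267] force [ 0.2 -0.4 -0.9] open 0.0281 | before-spin shift [ 1.12 -0.13 -0.  ] spin -0.0 after-spin shift [ 1.12 -0.13 -0.  ] t 14.2
scene0 [87.  1.] [ 62   0  58   3 112] [-0.6733 -0.88   -0.2554] [-0.2614 -0.2554 -0.2491]
scene0 [369. 245.] [353 224  33  38 991] [0.6161 0.0551 0.0298] [0.0084 0.0151 0.0631]
scene0 [433. 258.] [418 243  30  31 564] [0.6427 0.177  0.0224] [0.0055 0.0125 0.0476]
scene0 [452. 299.] [439 288  25  24 337] [0.7302 0.2008 0.017 ] [0.004  0.0097 0.0365]
s6 [53.  6.] [ 27   0  96  26 488] [-0.6723 -1.0093 -0.2742] [-0.3264 -0.2622 -0.249 ]
s6 [370. 245.] [354 224  32  38 998] [0.6161 0.0554 0.03  ] [0.0083 0.0152 0.0629]
s6 [452. 299.] [439 288  25  24 341] [0.7302 0.2008 0.0173] [0.004  0.0103 0.0361]
s7 [53.  6.] [ 27   0  96  27 476] [-0.6724 -1.0127 -0.2754] [-0.3296 -0.2647 -0.2495]
s7 [370. 245.] [354 224  32  39 996] [0.6161 0.0554 0.0298] [0.0083 0.0149 0.0638]
s7 [431. 264.] [420 259  22  10  47] [0.6572 0.1706 0.0237] [0.0186 0.021  0.026 ]
s7 [452. 299.] [439 288  25  24 340] [0.7301 0.2009 0.0171] [0.0044 0.0102 0.0361]
```

View pics/v7.png

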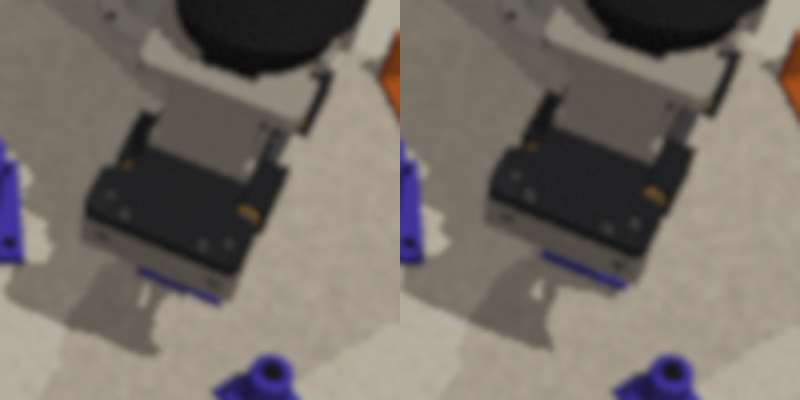

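The hub is lifted this time: the flange's visible edge is now at z≈0.02, and the opening holds at 28 mm. Carrying it up and over.

{"name": "move_arm", "arguments": {
  "commands": [
    [[-0.6,0,0,0],[-1,0,0,0],[-1.6,0,0,0],[-2,0,0,0],[-2,0,0,0],[-1.4,0,0,0],[-0.8,0,0,0],[0,0,0,0]]
  ]
}}

```text
clock: 15.05
tool_pos: [0.6344, 0.1789, 0.1212]
orientation: [-122.2, 89.9, 29.3]
force: [-0.2, -0.9, -0.7]
opening: 0.0284
```

{"name": "move_arm", "arguments": {
  "commands": [
    [[0,0,0,-0.06],[0,0,0,-0.1],[0,0,0,-0.07],[0,0,0,-0.06],[0,1,0,0],[0,2,0,0],[0,3,0,0],[0,3,0,0]]
  ]
}}

```text
clock: 15.85
tool_pos: [0.6142, 0.0885, 0.1193]
orientation: [34.0, 89.9, -158.0]
force: [-0.0, -0.6, -2.0]
opening: 0.0281
```

```bash
python3 -c "
from h import *
go([.5694,-.1708,.11],167.9)"
```

```text
yaw 168.0 pos [0.6142 0.0885 0.1193] force [-0.  -0.6 -2. ] open 0.0281 | before-spin shift [ 0.95 26.29 -1.02] spin 0.002 after-spin shift [ 0.95 26.29 -1.06] t 15.85
```

{"name": "move_arm", "arguments": {
  "commands": [
    [[0,3,-0.1,0],[0,4,-0.1,0],[0,4,-0.2,0],[0,4,-0.2,0],[0,4,-0.2,0],[0,3,-0.1,0],[0,2,-0.1,0],[0,1,0,0]]
  ]
}}

```text
clock: 16.65
tool_pos: [0.5717, -0.1589, 0.1196]
orientation: [14.3, 90.0, -177.8]
force: [-0.7, 0.8, -0.4]
opening: 0.0282
```

{"name": "move_arm", "arguments": {
  "commands": [
    [[0,0,0,0],[0,0,0,0],[0,0,0,0]]
  ]
}}

```text
clock: 16.95
tool_pos: [0.5734, -0.1556, 0.1199]
orientation: [-93.0, 90.0, 75.1]
force: [0.1, -0.6, -1.7]
opening: 0.0285
```

Run:
```python
from h import *
go([.5694,-.1708,.08],167.9);snap('wrist','w8')
p,P=cloud('w8');T=Ttool(get_obs())
hsv=cv2.cvtColor(p,cv2.COLOR_RGB2HSV);H,S,V=[hsv[...,i].astype(int) for i in range(3)]
m=(H>115)&(H<140)&(S>90)&(V>20)
n,l,s,c=cv2.connectedComponentsWithStats(m.astype(np.uint8))
for i in range(1,n):
    if s[i,4]<150: continue
    Q=P[l==i];print(s[i],np.nanmean(Q,0).round(4),np.nanpercentile(Q[:,2],[2,50,98]).round(4),cv2.minAreaRect((Q[~np.isnan(Q[:,0])][:,:2]*1000).astype(np.float32)))
    q=(np.c_[Q,np.ones(len(Q))]@np.linalg.inv(T).T)[:,:3];print('tool frame min/max',np.nanpercentile(q,[1,99],0).round(4))
a=cv2.imread('pics/w8.png')[110:290,200:440];cv2.imwrite('pics/w8c.png',cv2.resize(a,(800,600),interpolation=cv2.INTER_CUBIC))
```

```text
yaw 168.1 pos [ 0.5734 -0.1556  0.1199] force [ 0.1 -0.6 -1.7] open 0.0285 | before-spin shift [3.98 1.57 0.08] spin 0.003 after-spin shift [3.98 1.57 0.07] t 16.95
[ 279  224   94   82 6086] [ 0.5704 -0.1648  0.132 ] [0.114  0.1195 0.1577] ((572.1834716796875, -155.899658203125), (63.41515350341797, 73.67518615722656), 77.43255615234375)
tool frame min/max [[-0.0382 -0.0049 -0.0222]
 [ 0.0072  0.0214  0.0241]]
```

View pics/w8c.png

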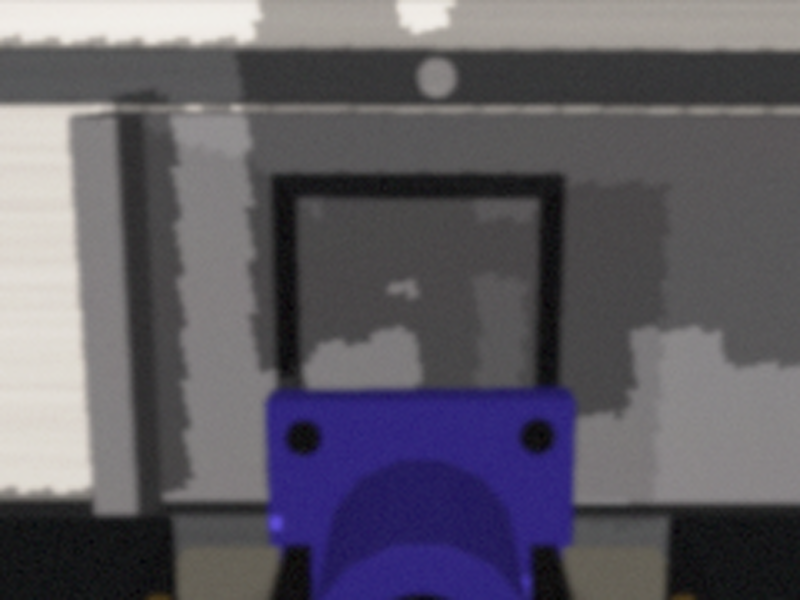

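The hub is held and squared up with the well: the flange spans columns 268–574 and the rim 273–566, so they share a centre column. From the picture, the well lies 1.7 cm along +tool y from the hub axis. Shifting, then lowering.

{"name": "move_arm", "arguments": {
  "commands": [
    [[0,0.7,0,0],[0,1,0,0],[1.5,0,0,0],[2,0,0,0],[2,0,0,0],[1.3,0,0,0],[0,0,0,0],[0,0,0,0]]
  ]
}}

```text
clock: 17.8
tool_pos: [0.5702, -0.173, 0.0522]
orientation: [96.8, 90.0, -95.1]
force: [0.1, 0.0, -0.2]
opening: 0.0282
```

Run:
```python
from h import *
go([.5694,-.1708,.0285],167.9);snap('wrist','w9')
a=cv2.imread('pics/w9.png')[140:300,220:433];cv2.imwrite('pics/w9c.png',cv2.resize(a,(800,600),interpolation=cv2.INTER_CUBIC))
```

```text
yaw 168.1 pos [ 0.5702 -0.173   0.0522] force [ 0.1  0.  -0.2] open 0.0282 | before-spin shift [ 2.37 -0.2   0.12] spin 0.003 after-spin shift [ 2.37 -0.2   0.13] t 17.8
```

View pics/w9c.png

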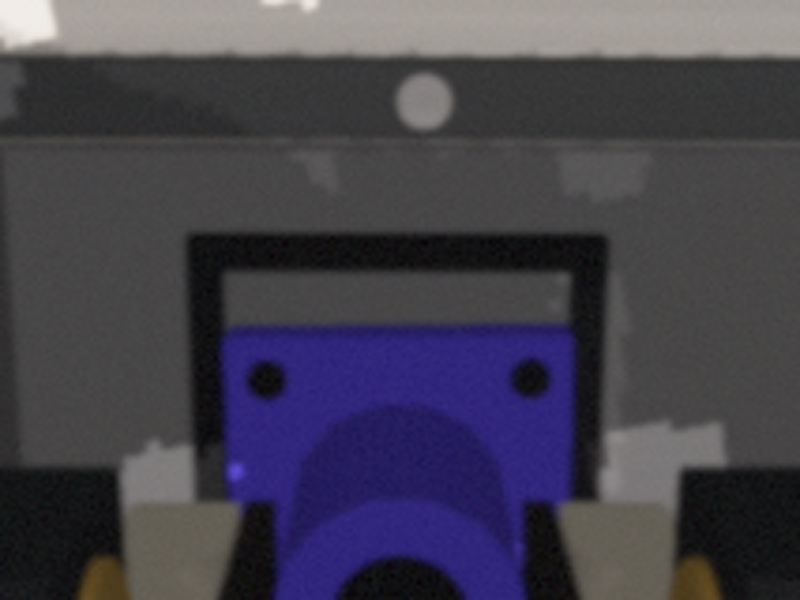

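The last allowed picture that matters shows the flange (223–576) centred in the rim (188–607). The y edges give hub and well both at tool y ≈ -1 mm, so they are aligned. Lowering.

{"name": "move_arm", "arguments": {
  "commands": [
    [[0.7,0,0,0],[0.7,0,0,0],[0.4,0,0,0],[0.3,0,0,0],[0,0,0,0],[0,0,0,0]]
  ]
}}

```text
clock: 18.45
tool_pos: [0.57, -0.1728, 0.0309]
orientation: [46.7, 90.0, -145.2]
force: [0.3, 0.5, -1.4]
opening: 0.0282
```

{"name": "move_arm", "arguments": {
  "commands": [
    [[0.1,0,0,0],[0.1,0,0,0],[0,0,0,0],[0,0,0,0]]
  ]
}}

```text
clock: 18.85
tool_pos: [0.5701, -0.1728, 0.029]
orientation: [-174.0, 90.0, -5.9]
force: [0.3, 0.7, -0.7]
opening: 0.0278
```

{"name": "move_arm", "arguments": {
  "commands": [
    [[0.1,0,0,0],[0.0,0,0,0],[0,0,0,0]]
  ]
}}

```text
clock: 19.15
tool_pos: [0.5703, -0.1728, 0.0289]
orientation: [175.4, 89.9, -16.5]
force: [-1.9, 1.4, 7.0]
opening: 0.028
```

Contact at z 0.029 with 7 N, so the hub is seated. Opening only to 5 cm, so that the finger backs stay clear of the nose plate.

{"name": "move_arm", "arguments": {
  "commands": [
    [[-0.1,0,0,0],[0,0,0,0],[0,0,0,0],[0,0,0,0],[0,0,0,0],[0,0,0,0],[0,0,0,0],[0,0,0,0]]
  ],
  "jaw": 5
}}

```text
clock: 19.95
tool_pos: [0.5699, -0.1728, 0.0288]
orientation: [-1.9, 90.0, 166.2]
force: [0.7, -0.9, -0.0]
opening: 0.0501
```

{"name": "move_arm", "arguments": {
  "commands": [
    [[-1,0,0,0],[-2,0,0,0],[-3,0,0,0],[-3,0,0,0],[-2,0,0,0],[-1,0,0,0],[0,0,0,0]]
  ]
}}

```text
clock: 20.65
tool_pos: [0.5708, -0.1728, 0.1507]
orientation: [-169.5, 89.8, -1.4]
force: [-0.2, 0.4, -0.5]
opening: 0.0496
```

Run:
```python
from h import *
go([.4585,-.148,.15],167.9);snap('wrist','w10')
p,P=cloud('w10')
hsv=cv2.cvtColor(p,cv2.COLOR_RGB2HSV);H,S,V=[hsv[...,i].astype(int) for i in range(3)]
m=(H>115)&(H<140)&(S>90)&(V>20)
Q=P[m];Q=Q[~np.isnan(Q[:,0])];near=np.hypot(Q[:,0]-.57,Q[:,1]+.171)<.05;Q=Q[near]
for a,b in((.02,.035),(.058,.075)):
    q=Q[(Q[:,2]>a)&(Q[:,2]<b)];print(len(q),np.median(q[:,2]),cv2.minAreaRect((q[:,:2]*1000).astype(np.float32)))
y=(H>20)&(H<32)&(S>180);Q=P[y];t=Q[(Q[:,2]>.055)&(Q[:,2]<.07)&(np.hypot(Q[:,0]-.46,Q[:,1]+.148)<.05)]
if len(t)>20: print('handle',len(t),t.mean(0),cv2.minAreaRect((t[:,:2]*1000).astype(np.float32)))
cv2.imwrite('pics/w10v.png',cv2.imread('pics/w10.png'))
```

```text
yaw 168.09 pos [ 0.5708 -0.1728  0.1507] force [-0.2  0.4 -0.5] open 0.0496 | before-spin shift [ 0.03 -0.11 11.5 ] spin 0.003 after-spin shift [ 0.03 -0.07 11.5 ] t 20.65
1943 0.027696099188516954 ((571.8616943359375, -168.69296264648438), (52.07033920288086, 54.59964370727539), 79.27156829833984)
1028 0.06570774124078002 ((569.6402587890625, -170.19805908203125), (28.90309715270996, 29.397262573242188), 76.86996459960938)
handle 1220 [ 0.45952349 -0.14912364  0.06357307] ((458.58673095703125, -148.03294372558594), (38.472312927246094, 14.87967586517334), 77.95584106445312)
```

The hub is seated: boss top at (0.5696, -0.1702), flange top about 8 mm above the floor, let go. Now to the handle at (0.4588, -0.1483).

{"name": "move_arm", "arguments": {
  "commands": [
    [[0,0,2,0],[0,0,3,0],[0,0,3,0],[0,0,2.4,0],[0,-0.1,1,0],[3,0,0,0],[3,0,0,0],[0,0,0,0]]
  ]
}}

```text
clock: 21.5
tool_pos: [0.4555, -0.1481, 0.085]
orientation: [10.1, 89.6, 178.1]
force: [-0.2, -0.3, -0.4]
opening: 0.05
```

```bash
python3 -c "
from h import *
go([.4588,-.1483,.026],168)"
```

```text
yaw 168.04 pos [ 0.4555 -0.1481  0.085 ] force [-0.2 -0.3 -0.4] open 0.05 | before-spin shift [ 5.9  -0.06 -0.37] spin 0.001 after-spin shift [ 5.9  -0.06 -0.37] t 21.5
```

{"name": "move_arm", "arguments": {
  "commands": [
    [[1.5,0,-0.35,0],[2,0,0,0],[1.4,0,0,0],[0.8,0,0,0],[0.2,0,0,0],[0,0,0,0]]
  ]
}}

```text
clock: 22.1
tool_pos: [0.4624, -0.149, 0.0302]
orientation: [96.7, 90.0, -95.2]
force: [0.0, 0.7, -0.4]
opening: 0.05
```

{"name": "move_arm", "arguments": {
  "commands": [
    [[0,0,0,0],[0,0,0,0],[0,0,0,0],[0,0,0,0],[0,0,0,0],[0,0,0,0],[0,0,0,0],[0,0,0,0]]
  ],
  "jaw": 0
}}

```text
clock: 22.9
tool_pos: [0.4618, -0.149, 0.0299]
orientation: [19.6, 90.0, -172.3]
force: [-2.6, 0.7, 2.8]
opening: 0.015
```

{"name": "move_arm", "arguments": {
  "commands": [
    [[0,0,0,0],[0,0,0,0],[0,0,0,0],[0,0,0,0]]
  ]
}}

```text
clock: 23.3
tool_pos: [0.462, -0.149, 0.0299]
orientation: [30.0, 90.0, -161.9]
force: [-2.4, -0.1, 3.2]
opening: 0.0148
```

```bash
python3 -c "
from h import *
go([.4588,-.1483,.026],168);print(get_obs()['joint_pos'])"
```

```text
yaw 168.08 pos [ 0.462  -0.149   0.0299] force [-2.4 -0.1  3.2] open 0.0148 | before-spin shift [ 0.39 -0.    0.32] spin 0.001 after-spin shift [ 0.39 -0.    0.32] t 23.3
[ 5.39998688e+00  1.32072991e+01 -3.50809095e+01  1.80653280e-03
 -4.17171446e+01 -1.73187981e+01]
```

Handle gripped, opening 15 mm. Pushing the sled forward (-tool z), first across the free stretch.

{"name": "move_arm", "arguments": {
  "commands": [
    [[0,0,-0.2,0],[0,0,-0.5,0],[0,0,-0.6,0],[0,0,-0.6,0],[0,0,-0.5,0],[0,0,-0.4,0],[0,0,-0.2,0],[0,0,0,0]]
  ]
}}

```text
clock: 24.1
tool_pos: [0.4921, -0.1553, 0.0299]
orientation: [-179.3, 90.0, -11.2]
force: [0.1, 0.1, 1.4]
opening: 0.0154
```

{"name": "move_arm", "arguments": {
  "commands": [
    [[0,0,-0.2,0],[0,0,-0.2,0],[0,0,-0.2,0],[0,0,0,0],[0,0,0,0]]
  ]
}}

```text
clock: 24.6
tool_pos: [0.4976, -0.1564, 0.0299]
orientation: [-173.9, 90.0, -5.9]
force: [-1.1, -0.6, 2.0]
opening: 0.015
```

{"name": "move_arm", "arguments": {
  "commands": [
    [[0,0,-0.2,0],[0,0,-0.2,0],[0,0,0,0],[0,0,0,0]]
  ]
}}

```text
clock: 25.0
tool_pos: [0.5001, -0.1573, 0.0298]
orientation: [10.9, 89.9, 178.9]
force: [-6.1, 0.9, 7.8]
opening: 0.0149
```

{"name": "move_arm", "arguments": {
  "commands": [
    [[0,0,-0.2,0],[0,0,-0.2,0],[0,0,0,0],[0,0,0,0]]
  ]
}}

```text
clock: 25.4
tool_pos: [0.503, -0.1582, 0.0298]
orientation: [11.6, 89.8, 179.7]
force: [-8.0, 2.4, 10.5]
opening: 0.0151
```

{"name": "move_arm", "arguments": {
  "commands": [
    [[0,0,-0.15,0],[0,0,-0.15,0],[0,0,0,0],[0,0,0,0]]
  ]
}}

```text
clock: 25.8
tool_pos: [0.5053, -0.1588, 0.0298]
orientation: [11.6, 89.7, 179.6]
force: [-10.2, 2.7, 12.9]
opening: 0.0148
```

{"name": "move_arm", "arguments": {
  "commands": [
    [[-0.03,0,-0.15,0],[-0.03,0,-0.15,0],[0,0,0,0],[0,0,0,0]]
  ]
}}

```text
clock: 26.2
tool_pos: [0.5075, -0.1593, 0.0298]
orientation: [9.0, 89.7, 177.0]
force: [-9.8, 0.9, 9.9]
opening: 0.0151
```

{"name": "move_arm", "arguments": {
  "commands": [
    [[-0.03,0,-0.15,0],[-0.03,0,-0.15,0],[0,0,0,0],[0,0,0,0]]
  ]
}}

```text
clock: 26.6
tool_pos: [0.5097, -0.1598, 0.0299]
orientation: [7.3, 89.6, 175.3]
force: [-10.6, 2.2, 6.2]
opening: 0.0153
```

{"name": "move_arm", "arguments": {
  "commands": [
    [[0,0,-0.1,0],[0,0,-0.1,0],[0,0,0,0],[0,0,0,0]]
  ]
}}

```text
clock: 27.0
tool_pos: [0.5111, -0.1602, 0.0299]
orientation: [7.9, 89.5, 175.9]
force: [-12.0, 2.5, 7.5]
opening: 0.015
```

{"name": "move_arm", "arguments": {
  "commands": [
    [[0,0,-0.1,0],[0,0,0,0],[0,0,0,0]]
  ]
}}

```text
clock: 27.3
tool_pos: [0.5119, -0.1604, 0.0298]
orientation: [7.8, 89.5, 175.8]
force: [-12.0, 2.7, 8.7]
opening: 0.0149
```

{"name": "move_arm", "arguments": {
  "commands": [
    [[0,0,-0.1,0],[0,0,0,0],[0,0,0,0]]
  ]
}}

```text
clock: 27.6
tool_pos: [0.5125, -0.1606, 0.0298]
orientation: [7.6, 89.5, 175.6]
force: [-13.3, 4.1, 9.9]
opening: 0.0147
```

{"name": "move_arm", "arguments": {
  "commands": [
    [[0,0,-0.1,0],[0,0,0,0],[0,0,0,0]]
  ]
}}

```text
clock: 27.9
tool_pos: [0.5124, -0.1606, 0.0298]
orientation: [7.0, 89.4, 175.0]
force: [-16.5, 5.0, 12.9]
opening: 0.0149
```

{"name": "move_arm", "arguments": {
  "commands": [
    [[0,0,-0.1,0],[0,0,0,0],[0,0,0,0]]
  ]
}}

```text
clock: 28.2
tool_pos: [0.5125, -0.1607, 0.0298]
orientation: [6.4, 89.3, 174.4]
force: [-19.5, 6.7, 15.7]
opening: 0.0148
```

{"name": "move_arm", "arguments": {
  "commands": [
    [[0,0,-0.1,0],[0,0,0,0],[0,0,0,0]]
  ]
}}

```text
clock: 28.5
tool_pos: [0.5124, -0.1607, 0.0297]
orientation: [5.9, 89.2, 173.9]
force: [-22.3, 8.9, 19.4]
opening: 0.0149
```

The position has stopped at 0.5125 while the force keeps rising to about 24 N, so the sled is home on the stops. I have used my 12 pictures, so the last check is numeric.

{"name": "move_arm", "arguments": {
  "commands": [
    [[0,0,0.05,0],[0,0,0,0],[0,0,0,0],[0,0,0,0],[0,0,0,0]]
  ]
}}

```text
clock: 29.0
tool_pos: [0.5124, -0.1607, 0.0297]
orientation: [6.2, 89.2, 174.1]
force: [-21.4, 8.0, 18.1]
opening: 0.0153
```

Run:
```python
from h import *
def an(t):
    p,P=cloud(t);hsv=cv2.cvtColor(p,cv2.COLOR_RGB2HSV);H,S,V=[hsv[...,i].astype(int) for i in range(3)]
    Q=P[(H>115)&(H<140)&(S>90)&(V>20)];Q=Q[~np.isnan(Q[:,0])];Q=Q[np.hypot(Q[:,0]-.622,Q[:,1]+.183)<.05]
    for a,b in((.02,.035),(.058,.075)):
        q=Q[(Q[:,2]>a)&(Q[:,2]<b)]
        if len(q)>20: print(t,len(q),np.median(q[:,2]).round(4),cv2.minAreaRect((q[:,:2]*1000).astype(np.float32)))
    y=(H>20)&(H<32)&(S>160);Q=P[y];q=Q[(Q[:,2]>.055)&(Q[:,2]<.07)&(np.hypot(Q[:,0]-.51,Q[:,1]+.16)<.06)]
    if len(q)>20: print(t,'handle',cv2.minAreaRect((q[:,:2]*1000).astype(np.float32)))
for n in('wrist','scene'): snap(n,n+'f');an(n+'f')
o=get_obs();print(o['clock'],o['force'],o['tool_pos'],abs(o['qvel']).max())
```

```text
wristf 3467 0.0276 ((625.3728637695312, -193.5969696044922), (25.83308219909668, 55.96775436401367), 77.69603729248047)
wristf 1894 0.0652 ((621.948486328125, -188.26492309570312), (15.941646575927734, 30.579849243164062), 71.43609619140625)
wristf handle ((510.2024841308594, -168.0244903564453), (23.17184066772461, 16.286834716796875), 78.44590759277344)
scenef 414 0.0263 ((616.7949829101562, -182.13572692871094), (55.671295166015625, 74.19801330566406), 80.345703125)
scenef 173 0.064 ((625.30517578125, -181.25045776367188), (30.239429473876953, 28.25536346435547), 2.9459896087646484)
scenef handle ((517.4966430664062, -147.0081787109375), (8.287135124206543, 13.172648429870605), 87.7032699584961)
29.1 [-20.76011293   8.34535776  17.8856314 ] [ 0.51245812 -0.16069472  0.02972156] 0.06181195923631715
```

```bash
python3 -c "
from h import *
print(close_job());o=get_obs();print(o['clock'],o['force'],o['tool_pos'])"
```

```text
the job is handed in; nothing more can be done
None
the job is handed in; nothing more can be done
```

The violet hub is in the sled's well, let go, and the sled is held home on the red stops with a steady push of about 22 N. I handed the job in at about 29 s of the 50 s allowed; no verdict was reported.

**What I did:** I took the middle of the three violet hubs on the table (47 mm flange, about 46 mm tall). The first two grips slipped while lifting, and the hub stayed standing where it was. The first time the jaw was set too wide; the second time I probably lifted before the grip had built up. The third grip held. I set the hub in the well with the sled still drawn out by roughly 50 mm. I then gripped the yellow handle and closed the sled in small steps.

**Last checks:**
- **Seating before the push:** the boss axis was within about 1 mm of the well's centre, and its height matched a hub seated on the well floor.
- **Sled home:** the tool went about 14 mm after first touching the plunger, then stopped at x = 0.5125. The force kept rising, from about 14 N to 24 N, and I eased it slightly.
- **Hub at the end:** the boss top was still at about 0.064–0.065 m, so it is upright and seated. Its position agreed with the expected one only to 5–6 mm, because the wrist view was partly hidden and the scene camera reads several mm off there.
- **Vertical load:** the gripper also presses down on the handle with about 18 N; I left it that way.
- **Not checked:** the plunger reading and the force on the stops can't be read directly. I used all 12 picture views before closing, so the end state was checked by numbers only. I did not re-measure the white hub, bracket or caliper at the end; nothing was seen to touch them.

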